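# Scrub the red pot and present it at the front of the tube carousel

### The arm

A 6-joint arm with a two-finger parallel gripper is mounted at the origin on the work surface. World frame = base frame: x ahead of the robot, y to its left, z up, the work surface at z = 0. Lengths are in m, angles in degrees, forces in N, time in s.
With the tool pointing down it reaches from about 0.275 to 0.975 m from the base axis. Payload 8.4 kg.
Tool frame: the origin (TCP) lies at the very end of the fingers, on their centre line; the grasp point (between the pads) lies behind it (grip_depth is the z of the grasp point in the tool frame, in m); z points along the fingers, y is the line along which they close (so a half turn about z gives the same grasp; the last joint's range is limited). The gripper opens to 92 mm and grips with 3 to 60 N. Pads are 20 mm wide; open, the fingers measure 128 mm over their backs; the gripper's body (75 mm by 189 mm) begins 69 mm behind the grasp point.
Start: joints at [75.206, 20.225, 93.587, -0, 66.188, -0.138], TCP at [0.158, 0.605, 0.215] pointing down, gripper open.
Joint ranges: [-150.9, 150.9], [-52.94, 120.26], [3.33, 152.33], [-74.26, 254.26], [0, 154.13], [-172.89, 172.89]. Speed limits (degrees/s): [127.2, 127.2, 159.86, 180, 180, 180].

### API

Orientations are given as a 3x3 rotation matrix whose columns are the frame's x, y, z axes.
In Python, from workcell import * gives the robot as it stands.
- The arm moves only by the tool move_arm, never from a script. Its argument "moves" is a list of rows, each a list of 3 entries, a list of its own where there are three numbers: the opening, from -1 (shut) to 1 (fully open), so that 0 is half open, then the shift along the tool's x, y, z in units of 0.03 m (1.0 is 0.03 m), then the turn about the tool's z in units of 5 degrees (1.0 is 5 degrees). In form: [[claw, [tx, ty, tz], yaw], ...]. A call has 1 to 12 rows; each row shifts and turns the commanded pose from where the row before left it, along the tool's axes as they then stand; what a row does not reach is not made up. A row lasts 1/8 s, in which the tool goes at most 62.5 mm and 10.7 degrees, less where a joint would pass 70% of its speed; a pose out of reach is approached as far as the arm can. A call with a number of a shift or a turn outside -1 to 1 is refused whole. A call with a gripper value outside its range is refused whole. The fingers move at their own pace and stop on an object; the grip force is fixed at half the most. Time passes only in rows, so rows that do not move let the fingers close. It gives the time, the measured TCP pose, the force, the opening and the grip force at its end, in the units of the state.
- sense(): the state, without advancing time (a new reading comes with each control period).
- grab_frame(name): name is "side" or "top"; returns a dict with "pixels" (420x560x3 uint8, red, green, blue), "K" (3x3 intrinsics, pixels), "T" (4x4, takes a point from camera to world coordinates). Camera axes: x right, y down, z forward; pixel columns grow to the right and rows downward; lengths in m; the calibration is good to about 2 mm. A picture is of the moment at which its call begins. There is no depth.
- sign_off(): hands the job in; it is judged then, once.
The state is a dict: "clock": time; "q": joint angles; "qd": joint speeds; "effort": joint torques, N m; "eef_pos": TCP position; "orientation": TCP orientation; "force": force on the tool from outside, world axes, zero at the start; "moment": the same for the moment, N m; "opening": finger opening in m; "finger_force": force on a finger pad.
Only numpy, scipy, OpenCV 4.12 (cv2) and the standard library are available. Lean on these libraries where they do the work, as an engineer would, in place of code of your own. Each camera call takes 0.05 s, during which the arm holds its last target. There are 200 camera calls.

### The job

On the tube-rolling bench, take the brush that stands in the red-banded pot of the carousel and scrub the inside of the pot with two full strokes, up about 4 cm and back down to the bottom each time, never pulling the brush head out of the pot; then let go and leave the brush standing in it. Then turn the carousel until the red-banded pot stands right at the stand's front pointer, and hold it there, still: finish while gripping the black handle on top of the carousel, without letting go. Leave the tape roll, the wire spool and the block of tubes where they are.

Things in the scene. Friction and masses are not known exactly. Their poses are not given: they have to be found in the camera images.
- stand: Fixed steel stand of the carousel, a dark disc 200 mm across and 18 mm high; origin at the bench top on the turning axis (vertical). Its -x axis points to the front: there a 36 x 30 mm white block, 16 mm high, with a red arrow sticks out beyond the platter (126 to 180 mm from the axis), roughly towards the robot: the front pointer.
- platter (a joint): Angle in rad by which the carousel's platter has been turned since the start (it reads 0 at the start, wherever the pots then stand), growing anticlockwise seen from above. It turns both ways for more than a full turn with light friction (0.06 N m) and stays where it is left. The red-banded pot starts 0.9 rad or more away from the front pointer, either way round.
- platter_top (a point): Centre of the plywood platter's top (270 mm across, 36 mm above the bench). It carries four cardboard tube pots (48 mm outside, 40 mm bore, 85 mm high, rims 121 mm above the bench), fixed 88 mm from the axis, 90 degrees apart, banded red, green, white, blue, each on a disc of its colour. Rods or a cork in the others reach up to 134 mm above the bench.
- handle: Handle of the carousel, fixed to the platter and turning with it: a thin steel column (12 mm) on the axis, topped by a level black bar 70 mm long, 14 mm wide, 34 mm high, its top 207 mm above the bench. Origin on the axis, 22 mm above the bench. The bar lies along its x axis; its -x axis points to the red-banded pot.
- handle_center (a point): Centre of the black bar, on the turning axis, 190 mm above the bench; same axes as the handle.
- red_pot (a point): Centre of the inner floor of the red-banded pot, 42 mm above the bench; the pot is 79 mm deep inside, 40 mm bore. Turns with the platter; its -x axis points outwards from the turning axis.
- front_spot (a point): Point on the stand's axes 88 mm from the turning axis towards the front pointer, 42 mm above the bench: where the centre of the red-banded pot's floor comes to when it is at the front.
- brush_grip (a point): Point on the axis of the loose brush that stands upright (or leaning by up to 5 degrees) in the red-banded pot, 150 mm above the brush's foot: on its dark wooden round handle (14 mm thick, from 80 to 175 mm above the foot). z points up along the brush. Weight about 60 g. Brush top about 217 mm above the bench when it stands on the pot's floor.
- brush_foot (a point): Centre of the underside of the brush's head: a white cylinder of stiff bristles, rigid, 34 mm across and 66 mm long, inside the pot.
- tape_roll: Loose yellow tape roll lying flat, 100 mm across, 45 mm high, origin at the centre of its underside; beside the carousel.
- wire_spool: Loose spool of green wire with black flanges, standing on its flat, 100 mm across, 60 mm high, origin at the centre of its underside.
- tube_block: Loose block of nine cardboard tubes taped together with a red band, 110 x 72 x 72 mm, origin at the centre of its underside.
- brush: The brush as a whole, 175 mm long; its origin is its foot (see brush_foot).
Not all that is in view belongs to the job. Leave any blue look-alike of the brush alone.

How it is judged (in metres and radians):
On the way, in this order (a step that is already met when the one before it is completed fails the run):
1. the brush is raised at least 25 mm off the pot's floor (z of brush_foot in the frame of red_pot above 0.025 m), for 0.05 s.
2. the brush is back at the pot's floor (z of brush_foot in the frame of red_pot below 0.012 m), for 0.05 s.
3. the brush is raised a second time (z of brush_foot in the frame of red_pot above 0.025 m), for 0.05 s.
4. the brush is down again and let go (horizontal distance between brush_foot and red_pot below 0.015 m and z of brush_foot in the frame of red_pot below 0.012 m and contact force between the fingers and brush below 0.1 N), for 0.2 s.
5. the red-banded pot stands still at the front pointer with the handle gripped (horizontal distance between red_pot and front_spot below 0.012 m and contact force between the fingers and handle above 2 N and velocity of joint platter between -0.06 and 0.06 rad/s), for 0.3 s.
At the end, for the whole second after the job is handed in: The red-banded pot's centre is within 12 mm of the front spot (about 8 degrees), the platter is still (under 0.06 rad/s) and the fingers grip the black handle with more than 2 N; the brush stands in the red-banded pot, its foot within 12 mm of the floor (all of step 5 and horizontal distance between brush_foot and red_pot below 0.015 m and z of brush_foot in the frame of red_pot below 0.012 m); the arm keeps its last pose, push and grip.
It fails at once if the brush head is pulled out of the pot (z of brush_foot in the frame of red_pot above 0.075 m).
It fails at once if the tape roll is pushed away (over 30 mm) (distance of tape_roll from where it was at the start of the episode above 0.03 m).
It fails at once if the wire spool is pushed away (over 30 mm) (distance of wire_spool from where it was at the start of the episode above 0.03 m).
It fails at once if the tube block is pushed away (over 30 mm) (distance of tube_block from where it was at the start of the episode above 0.03 m).
It also fails if it takes over 64 s, if anything falls off the work surface, if the arm or the gripper's body presses on something with over 40 N, if the wrist force passes 120 N, or if a joint passes its speed limit or range.

## Working session

There is one attempt and no reset: what is moved stays moved. The work goes in short steps, Python scripts to look and compute and a tool call to move; the robot and the scene stay as the last step left them, time stands still between calls to the robot, and variables do not carry over. Pictures are saved under pics/ and viewed, at most 10 in all, crops included, and the job is handed in when it is done.

Besides the shell and the picture viewer there is one more tool, called after ">>>" as name(argument=value, ...) on one line, values as JSON. move_arm: Moves the arm, as the interface text tells. Shifts and turns lie within -1 to 1; 1 stands for 0.03 m of shift or 5 degrees of turn. Its arguments: {"type":"object","properties":{"moves":{"type":"array","items":{"type":"array"}}},"required":["moves"]}

```bash
mkdir -p pics; cat > h.py <<'E'
from workcell import *
import numpy as np, cv2
def ray(f,u,v):
    d=np.linalg.inv(f["K"])@[u,v,1]; T=f["T"]; return T[:3,3],T[:3,:3]@d
def plane(f,u,v,z):
    o,d=ray(f,u,v); return o+d*(z-o[2])/d[2]
def proj(f,p):
    T=np.linalg.inv(f["T"]); c=T[:3,:3]@p+T[:3,3]; q=f["K"]@c; return q[:2]/q[2]
def save(f,n): cv2.imwrite("pics/"+n,cv2.cvtColor(f["pixels"],cv2.COLOR_RGB2BGR))
E
python3 - <<'E'
from h import *
np.set_printoptions(precision=3,suppress=True)
for n in("top","side"):
    f=grab_frame(n); save(f,n+"0.png"); print(n,f["T"],f["K"])
print(sense())
E
```

```text
top [[-0.026 -0.986  0.167  0.393]
 [-1.     0.025 -0.007  0.045]
 [ 0.003 -0.167 -0.986  1.106]
 [ 0.     0.     0.     1.   ]] [[450.065   0.    278.155]
 [  0.    450.065 212.733]
 [  0.      0.      1.   ]]
side [[ 0.977 -0.131  0.17   0.406]
 [-0.214 -0.628  0.748 -0.652]
 [ 0.009 -0.767 -0.641  0.718]
 [ 0.     0.     0.     1.   ]] [[387.165   0.    277.652]
 [  0.    387.165 209.43 ]
 [  0.      0.      1.   ]]
{'clock': 0.1, 'q': array([75.203, 20.259, 93.625, -0.001, 66.186, -0.139]), 'qd': array([-0.104, -0.049, -0.147, -0.035,  0.115,  0.008]), 'effort': array([  0.001, -59.491, -33.493,   0.07 ,   0.018,  -0.   ]), 'eef_pos': array([0.158, 0.604, 0.214]), 'orientation': array([[-0.967,  0.253, -0.   ],
       [ 0.253,  0.967, -0.001],
       [-0.   , -0.001, -1.   ]]), 'force': array([ 0.336, -0.086, -0.418]), 'moment': array([-0.038,  0.009,  0.009]), 'finger_force': 0.0, 'opening': 0.09210440620290763}
```

View pics/top0.png

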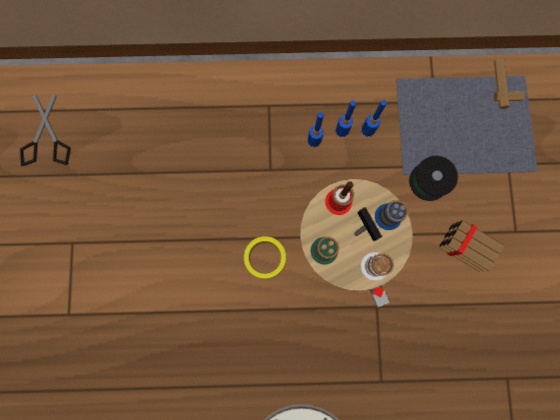

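View pics/side0.png

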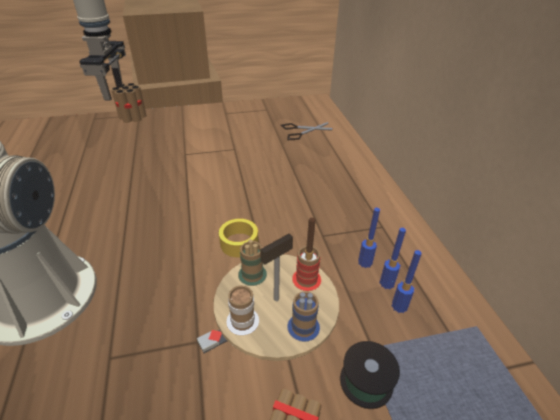

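Top view: the platter is centred near (357,235), with the red pot and brush at about (340,200), brush top (348,184), handle bar (370,224) and pointer (380,296). Side view: the brush runs from (311,220) to (309,250) and the bar is at (277,249).

```bash
python3 - <<'E'
from h import *
np.set_printoptions(precision=4,suppress=True)
F={n:grab_frame(n) for n in("top","side")}
def big(m,roi):
    M=np.zeros(m.shape,np.uint8);x0,y0,x1,y1=roi;M[y0:y1,x0:x1]=m[y0:y1,x0:x1]*255
    c,_=cv2.findContours(M,cv2.RETR_EXTERNAL,cv2.CHAIN_APPROX_NONE); return max(c,key=len)
for n,roi in(("top",(290,170,425,310)),("side",(205,215,345,360))):
    f=F[n];p=f["pixels"];h=cv2.cvtColor(p,cv2.COLOR_RGB2HSV).astype(int);H,S,V=h[...,0],h[...,1],h[...,2]
    print(n,"plywood hsv",h[275,340] if n=="top" else h[335,260], "bench",h[300,300] if n=="top" else h[230,200])
    m=(H>10)&(H<28)&(V>150)&(S<150)
    c=cv2.convexHull(big(m,roi)); 
    w=np.array([plane(f,*q[0],.036)[:2] for q in c],np.float32)
    ce,r=cv2.minEnclosingCircle(w);print("platter",ce,r,cv2.fitEllipse(w))
    red=((H<6)|(H>174))&(S>170)&(V>90)
    for nm,ro in(("disc",(325,180,358,218)if n=="top" else(290,245,325,292)),("arrow",(368,284,392,310)if n=="top" else(195,325,228,352))):
        c=big(red,ro);print(nm,c[:,0].min(0),c[:,0].max(0))
        if nm=="disc":
            w=np.array([plane(f,*q[0],.037)[:2] for q in cv2.convexHull(c)],np.float32);print(cv2.minEnclosingCircle(w))
        else:
            M=cv2.moments(c);print(plane(f,M['m10']/M['m00'],M['m01']/M['m00'],.016))
    dark=(V<60)
    ro=(355,200,385,245)if n=="top" else(258,230,297,268)
    c=big(dark&(S<110),ro);R=cv2.minAreaRect(c);print("bar",R,plane(f,*R[0],.207 if n=="top" else .19))
    ro=(338,176,358,205)if n=="top" else(300,212,320,252)
    m=(V<95)&(S>80);c=big(m,ro);print("brush",c[:,0].min(0),c[:,0].max(0),cv2.minAreaRect(c))
a=[cv2.resize(F["top"]["pixels"][170:310,290:425],None,fx=4,fy=4),cv2.resize(F["side"]["pixels"][210:360,205:345],None,fx=3.7,fy=3.733)]
hh=560;a=[cv2.resize(x,(400,hh)) if 0 else x[:hh] for x in a]
im=np.hstack([cv2.resize(x,(400,420)) for x in a]);save({"pixels":im},"crop0.png")
E
```

```text
top plywood hsv [ 18  96 157] bench [ 14 138 129]
platter (0.5201388001441956, -0.14824490249156952) 0.1349930763244629 ((0.5198195576667786, -0.14794427156448364), (0.2673775255680084, 0.26819008588790894), 143.07492065429688)
disc [325 190] [351 214]
((0.5982030630111694, -0.10891718417406082), 0.032272882759571075)
arrow [373 287] [383 296]
[ 0.3818 -0.1965  0.016 ]
bar ((368.70001220703125, 224.09999084472656), (33.61341094970703, 9.550673484802246), 60.2551155090332) [ 0.5172 -0.1438  0.207 ]
brush [340 182] [352 195] ((346.300048828125, 188.60000610351562), (10.28591251373291, 14.310833930969238), 63.43495178222656)
side plywood hsv [ 19  74 187] bench [ 14 109 161]
platter (0.4804210066795349, -0.055636271834373474) 0.2352650910615921 ((0.482043594121933, -0.06522626429796219), (0.313029021024704, 0.46995484828948975), 22.73505973815918)
disc [301 277] [319 289]
((0.6030316352844238, -0.1197090595960617), 0.02569030039012432)Traceback (most recent call last):
  File "<stdin>", line 16, in <module>
  File "<stdin>", line 6, in big
ValueError: max() iterable argument is empty
```

```bash
python3 - <<'E'
from h import *
F={n:grab_frame(n) for n in("top","side")}
im=np.hstack([cv2.resize(F["top"]["pixels"][170:310,300:400],(400,560),interpolation=cv2.INTER_CUBIC),cv2.resize(F["side"]["pixels"][210:350,235:335],(400,560),interpolation=cv2.INTER_CUBIC)])
save({"pixels":im},"crop0.png")
E
```

```text
(no output)
```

View pics/crop0.png

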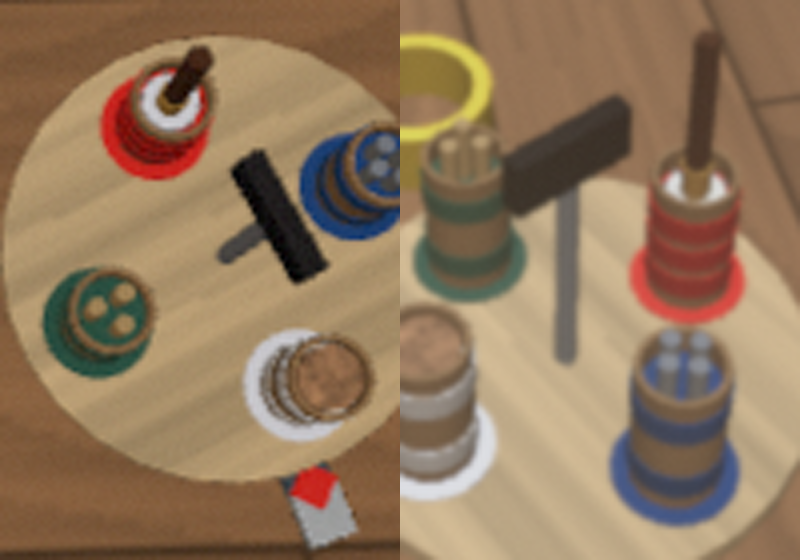

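Crop: the brush top is at top (351.2,183) and side (312,219.5), its dark part ends at (344.5,193) / (309.5,251), and the bar's top face runs from (362,210) to (377.5,239). The rim centre is near (343,194.5) / (309.3,256).

```bash
python3 - <<'E'
from h import *
np.set_printoptions(precision=4,suppress=True)
t=grab_frame("top");s=grab_frame("side")
def tri(a,b):
    o1,d1=ray(t,*a);o2,d2=ray(s,*b);k=np.linalg.lstsq(np.c_[d1,-d2],o2-o1,rcond=None)[0]
    p,q=o1+d1*k[0],o2+d2*k[1];return (p+q)/2,np.linalg.norm(p-q)
print("top",tri((351,183.5),(312,219.5)),"low",tri((344.5,193),(309.5,251)))
print("rim",plane(t,343,194.5,.121),plane(s,309.3,256.2,.121))
print("barends",plane(t,362,210,.207),plane(t,377.5,238.8,.207))
A=np.array([.520,-.148])
for n,q in(("arrowtip..block",(380,298.5)),):print(n,plane(t,*q,.016))
for f,p in((t,[*A,.207]),(s,[*A,.19])):print(proj(f,np.array(p)))
h=cv2.cvtColor(t["pixels"],cv2.COLOR_RGB2HSV);M=np.zeros(h.shape[:2],np.uint8);M[200:243,355:384]=((h[...,2]<55)&(h[...,1]<110))[200:243,355:384]*255
c=max(cv2.findContours(M,0,1)[0],key=len);l=cv2.fitLine(c,cv2.DIST_L2,0,.01,.01).ravel()
a=plane(t,l[2]-l[0]*12,l[3]-l[1]*12,.2);b=plane(t,l[2]+l[0]*12,l[3]+l[1]*12,.2);print("bar ang",np.degrees(np.arctan2(*(a-b)[1::-1])))
print("rim ang",[np.degrees(np.arctan2(*(p[:2]-A)[::-1])) for p in(plane(t,343,194.5,.121),plane(s,309.3,256.2,.121))])
E
```

```text
top (array([ 0.5988, -0.1107,  0.2169]), np.float64(0.001858437896593193)) low (array([ 0.5987, -0.1107,  0.1283]), np.float64(0.000698728710097618))
rim [ 0.5973 -0.1084  0.121 ] [ 0.5961 -0.1185  0.121 ]
barends [ 0.5464 -0.1319  0.207 ] [ 0.487  -0.1597  0.207 ]
arrowtip..block [ 0.3642 -0.2002  0.016 ]
[370.6854 222.6775]
[277.1826 248.3532]
bar ang 25.876039779836873
rim ang [np.float64(27.127930198078342), np.float64(21.145737633061657)]
```

>>> move_arm(moves=[[0.3, [0, 0, -1], 1], [0.3, [0, 0, -1], 1], [0.3, [0, 0, 0], 1], [0.3, [0, 0, 0], 1], [0.3, [0, 0, 0], 1], [0.3, [0, 0, 0], 1], [0.3, [0, 0, 0], 1], [0.3, [0, 0, 0], 1], [0.3, [0, 0, 0], 1], [0.3, [0, 0, 0], 1], [0.3, [0, 0, 0], 1], [0.3, [0, 0, 0], 1]])

```text
clock: 1.9
eef_pos: [0.1581, 0.6046, 0.2746]
orientation: [[-0.262, 0.965, -0.0], [0.965, 0.262, -0.0], [-0.0, -0.0, -1.0]]
force: [-0.1, -0.2, 0.9]
opening: 0.0596
finger_force: 0.0
```

>>> move_arm(moves=[[0.3, [0, 0, 0], 1], [0.3, [0, 0, 0], 1], [0.3, [0, 0, 0], 1], [0.3, [0, 0, 0], 1], [0.3, [0, 0, 0], 1], [0.3, [0, 0, 0], 1], [0.3, [0, 0, 0], 1], [0.3, [0, 0, 0], 1], [0.3, [0, 0, 0], 1], [0.3, [0, 0, 0], 1], [0.3, [0, 0, 0], 1], [0.3, [0, 0, 0], 1]])

```text
clock: 3.4
eef_pos: [0.1581, 0.6046, 0.2745]
orientation: [[0.705, 0.709, -0.0], [0.709, -0.705, -0.0], [-0.0, 0.0, -1.0]]
force: [-0.8, -0.0, 0.0]
opening: 0.0598
finger_force: 0.0
```

>>> move_arm(moves=[[0.3, [0, 0, 0], 1], [0.3, [0, 0, 0], 1], [0.3, [0, 0, 0], 1], [0.3, [0, 0, 0], 1], [0.3, [0, 0, 0], 0], [0.3, [0, 0, 0], 0]])

```text
clock: 4.15
eef_pos: [0.1581, 0.6047, 0.2746]
orientation: [[0.903, 0.43, -0.0], [0.43, -0.903, -0.0], [-0.0, 0.0, -1.0]]
force: [-0.4, 0.0, 0.0]
opening: 0.06
finger_force: 0.0
```

```bash
cat >> h.py <<'E'
def units(target):
    s=sense();R=np.array(s["orientation"]);return (R.T@(np.array(target)-s["eef_pos"]))/0.03
E
python3 - <<'E'
from h import *
np.set_printoptions(precision=4,suppress=True)
s=sense();R=s["orientation"];print(s["clock"],s["q"],s["eef_pos"],R,np.degrees(np.arctan2(R[1,1],R[0,1])));print(units([.599,-.1107,.27]))
import workcell;print([k for k in dir(workcell) if 'grip' in k.lower()],getattr(workcell,'grip_depth',None))
E
```

```text
4.15 [ 75.2073  17.4236  89.7777   0.0004  72.8014 139.7532] [0.1581 0.6047 0.2746] [[ 0.9029  0.4298 -0.    ]
 [ 0.4298 -0.9029 -0.    ]
 [-0.      0.     -1.    ]] -64.54599848267476
[ 3.0212 27.8466  0.1532]
['grip_depth'] -0.0187
```

>>> move_arm(moves=[[0.3, [0.05, 0.5, 0], 0], [0.3, [0.1, 1, 0], 0], [0.3, [0.1, 1, 0], 0], [0.3, [0.1, 1, 0], 0], [0.3, [0.1, 1, 0], 0], [0.3, [0.1, 1, 0], 0], [0.3, [0.1, 1, 0], 0], [0.3, [0.1, 1, 0], 0], [0.3, [0.1, 1, 0], 0], [0.3, [0.1, 1, 0], 0], [0.3, [0.1, 1, 0], 0], [0.3, [0.1, 1, 0], 0]])

```text
clock: 5.65
eef_pos: [0.3373, 0.3059, 0.2747]
orientation: [[0.903, 0.429, 0.0], [0.429, -0.903, 0.0], [0.0, 0.0, -1.0]]
force: [0.1, 0.5, -0.5]
opening: 0.0598
finger_force: 0.0
```

>>> move_arm(moves=[[0.3, [0.1, 1, 0], 0], [0.3, [0.1, 1, 0], 0], [0.3, [0.1, 1, 0], 0], [0.3, [0.1, 1, 0], 0], [0.3, [0.1, 1, 0], 0], [0.3, [0.1, 1, 0], 0], [0.3, [0.1, 1, 0], 0], [0.3, [0.1, 1, 0], 0], [0.3, [0.1, 1, 0], 0], [0.3, [0.1, 1, 0], 0], [0.3, [0.1, 1, 0], 0], [0.3, [0.1, 1, 0], 0]])

```text
clock: 7.15
eef_pos: [0.5234, -0.0039, 0.2746]
orientation: [[0.904, 0.428, 0.0], [0.428, -0.904, -0.0], [-0.0, 0.0, -1.0]]
force: [0.5, -0.5, 0.1]
opening: 0.06
finger_force: 0.0
```

>>> move_arm(moves=[[0.3, [0.1, 1, 0], 0], [0.3, [0.1, 1, 0], 0], [0.3, [0.1, 1, 0], 0], [0.3, [0.1, 0.8, 0], 0], [0.3, [0, 0.5, 0], 0], [0.3, [0, 0, 0], 0], [0.3, [0, 0, 0], 0]])

```text
clock: 8.02
eef_pos: [0.5893, -0.1132, 0.2745]
orientation: [[0.904, 0.428, -0.0], [0.428, -0.904, 0.0], [-0.0, -0.001, -1.0]]
force: [-0.6, 0.6, -0.4]
opening: 0.0599
finger_force: 0.0
```

```bash
python3 - <<'E'
from h import *
np.set_printoptions(precision=4,suppress=True)
s=sense();print(s["clock"],s["q"],s["eef_pos"]);print(units([.599,-.1107,.17]))
a=grab_frame("top")["pixels"][150:310,280:440];b=grab_frame("side")["pixels"][180:340,215:375]
save({"pixels":np.hstack([cv2.resize(x,(400,400)) for x in(a,b)])},"c1.png")
E
```

```text
8.025 [-11.0253  15.1253  92.8899   0.0163  72.014   53.6105] [ 0.5893 -0.1132  0.2745]
[0.3298 0.0661 3.4838]
```

View pics/c1.png

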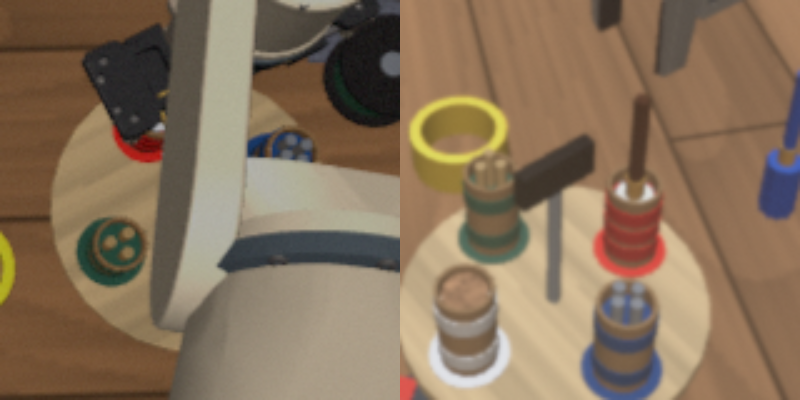

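Left: the arm hides most of the top view. Right: both fingertips, near (607,15) and (672,60), sit behind and above the brush top (642,100), straddling it as expected. I'll descend and close.

>>> move_arm(moves=[[0.3, [0.33, 0.07, 0], 0], [0.3, [0, 0, 0.7], 0], [0.3, [0, 0, 0.7], 0], [0.3, [0, 0, 0.7], 0], [0.3, [0, 0, 0.7], 0], [0.3, [0, 0, 0.7], 0], [0.3, [0, 0, 0], 0], [-1, [0, 0, 0], 0], [-1, [0, 0, 0], 0], [-1, [0, 0, 0], 0], [-1, [0, 0, 0], 0], [-1, [0, 0, 0], 0]])

```text
clock: 9.62
eef_pos: [0.5994, -0.1113, 0.1697]
orientation: [[0.904, 0.428, -0.0], [0.428, -0.904, 0.0], [-0.0, -0.0, -1.0]]
force: [0.7, 0.2, -0.7]
opening: 0.0134
finger_force: 30.0
```

```bash
python3 - <<'E'
from h import *
s=sense();print(s["opening"],s["finger_force"],s["force"],s["eef_pos"])
b=grab_frame("side")["pixels"][180:340,215:375]
save({"pixels":cv2.resize(b,(480,480))},"c2.png")
E
```

```text
0.013366353024632988 29.98306006193161 [ 0.66786189  0.17071842 -0.74344423] [ 0.59942848 -0.11131184  0.16967969]
```

View pics/c2.png

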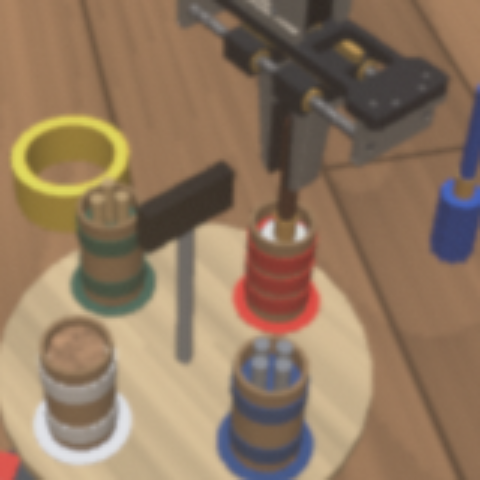

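The fingers hold the brush by its wooden handle (opening 13 mm, 30 N), with the head in the red pot at (282,235). First stroke.

>>> move_arm(moves=[[-1, [0, 0, -0.3], 0], [-1, [0, 0, -0.4], 0], [-1, [0, 0, -0.4], 0], [-1, [0, 0, -0.3], 0], [-1, [0, 0, 0], 0], [-1, [0, 0, 0], 0]])

```text
clock: 10.42
eef_pos: [0.5993, -0.1114, 0.2114]
orientation: [[0.904, 0.428, -0.0], [0.428, -0.904, 0.0], [-0.0, -0.0, -1.0]]
force: [0.5, -1.0, -0.7]
opening: 0.0134
finger_force: 30.0
```

```bash
python3 - <<'E'
from h import *
b=grab_frame("side")["pixels"][180:340,215:375]
save({"pixels":cv2.resize(b,(480,480))},"c3.png")
E
```

```text
(no output)
```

View pics/c3.png

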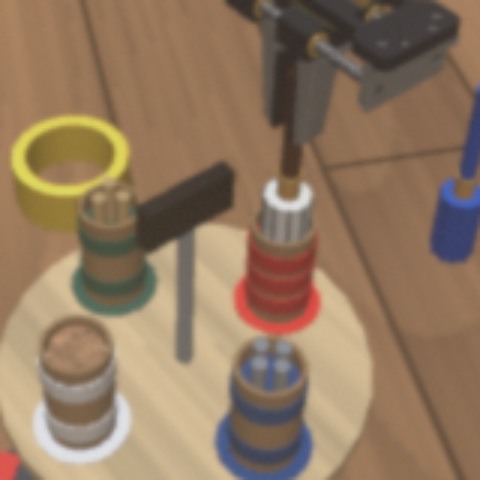

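The brush head has risen with the gripper: its white top is at (288,190), partly above the rim and still in the pot. Now down, up, down and release.

>>> move_arm(moves=[[-1, [0, 0, 0.3], 0], [-1, [0, 0, 0.4], 0], [-1, [0, 0, 0.4], 0], [-1, [0, 0, 0.3], 0], [-1, [0, 0, 0], 0], [-1, [0, 0, 0], 0]])

```text
clock: 11.22
eef_pos: [0.5994, -0.1114, 0.1692]
orientation: [[0.904, 0.428, -0.0], [0.428, -0.904, 0.0], [-0.0, -0.0, -1.0]]
force: [0.4, -0.5, -0.4]
opening: 0.0135
finger_force: 30.0
```

>>> move_arm(moves=[[-1, [0, 0, -0.3], 0], [-1, [0, 0, -0.4], 0], [-1, [0, 0, -0.4], 0], [-1, [0, 0, -0.3], 0], [-1, [0, 0, 0], 0], [-1, [0, 0, 0], 0], [-1, [0, 0, 0.3], 0], [-1, [0, 0, 0.4], 0], [-1, [0, 0, 0.4], 0], [-1, [0, 0, 0.3], 0], [-1, [0, 0, 0], 0], [-1, [0, 0, 0], 0]])

```text
clock: 12.72
eef_pos: [0.5994, -0.1114, 0.1692]
orientation: [[0.904, 0.428, -0.0], [0.428, -0.904, 0.0], [-0.0, -0.0, -1.0]]
force: [-0.7, 0.3, 0.2]
opening: 0.0134
finger_force: 30.0
```

>>> move_arm(moves=[[0, [0, 0, 0], 0], [0.3, [0, 0, 0], 0], [0.3, [0, 0, 0], 0], [0.3, [0, 0, 0], 0], [0.3, [0, 0, 0], 0], [0.3, [0, 0, 0], 0]])

```text
clock: 13.48
eef_pos: [0.5995, -0.1114, 0.1696]
orientation: [[0.904, 0.428, -0.0], [0.428, -0.904, -0.0], [-0.0, 0.0, -1.0]]
force: [-0.1, -0.1, 0.2]
opening: 0.0598
finger_force: 0.0
```

```bash
python3 - <<'E'
from h import *
s=sense();print(s["opening"],s["finger_force"],s["force"],units([.519,-.147,.172]),units([.6,-.11,.172]))
b=grab_frame("side")["pixels"][180:340,215:375]
save({"pixels":cv2.resize(b,(480,480))},"c4.png")
E
```

```text
0.059782680769053534 0.0 [-0.13802241 -0.11807667  0.1535123 ] [-2.93389918 -0.07641828 -0.08053902] [ 0.03416638 -0.03521217 -0.08055782]
```

View pics/c4.png

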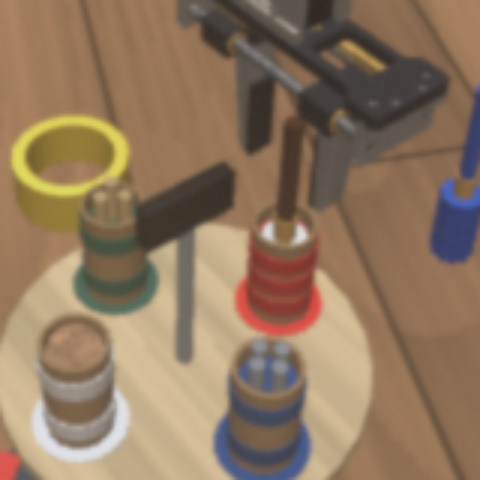

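The brush stands free in the red pot between the open fingers (handle at (288,170), head seated at (282,235)). I'll slide along to the carousel handle and grip it.

>>> move_arm(moves=[[0.3, [-0.4, 0, 0], 0], [0.3, [-0.7, 0, 0], 0], [0.3, [-0.7, -0.05, 0], 0], [0.3, [-0.7, -0.03, 0], 0], [0.3, [-0.43, 0, 0], 0], [0.3, [0, 0, 0], 0], [-1, [0, 0, 0], 0], [-1, [0, 0, 0], 0], [-1, [0, 0, 0], 0], [-1, [0, 0, 0], 0], [-1, [0, 0, 0], 0], [-1, [0, 0, 0], 0]])

```text
clock: 15.02
eef_pos: [0.5194, -0.1473, 0.1695]
orientation: [[0.904, 0.428, 0.001], [0.428, -0.904, -0.001], [0.0, 0.001, -1.0]]
force: [4.0, -3.7, -4.1]
opening: 0.0136
finger_force: 30.0
```

```bash
python3 - <<'E'
from h import *
np.set_printoptions(precision=4,suppress=True)
s=sense();print(s["clock"],s["opening"],s["finger_force"],s["force"],s["moment"],s["eef_pos"],s["q"])
b=grab_frame("side")["pixels"][180:340,195:355]
save({"pixels":cv2.resize(b,(480,480))},"c5.png")
E
```

```text
15.025 0.013613660645794104 29.972433149814606 [ 4.0142 -3.7319 -4.1059] [-0.4834 -0.1573  0.0348] [ 0.5194 -0.1473  0.1695] [-15.9696  15.5314 106.5963  -0.0378  57.8224  48.6974]
```

View pics/c5.png

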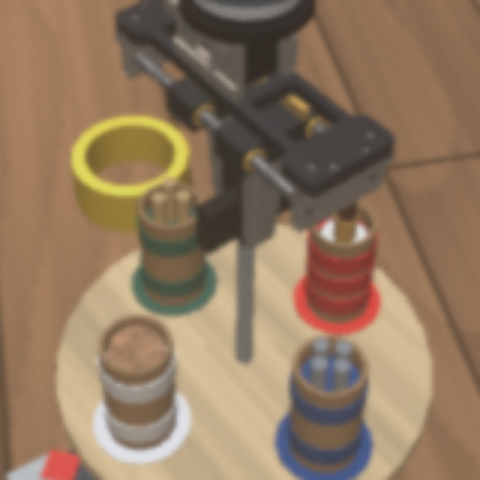

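The bar is gripped at its middle (opening 13.6 mm, 30 N) and the forces are small. Now I'll turn the carousel anticlockwise by about 174°.

>>> move_arm(moves=[[-1, [0, 0, 0], -0.2], [-1, [0, 0, 0], -0.4], [-1, [0, 0, 0], -0.6], [-1, [0, 0, 0], -0.8], [-1, [0, 0, 0], -0.8], [-1, [0, 0, 0], -0.8], [-1, [0, 0, 0], -0.8], [-1, [0, 0, 0], -0.8], [-1, [0, 0, 0], -0.8], [-1, [0, 0, 0], -0.8], [-1, [0, 0, 0], -0.6], [-1, [0, 0, 0], -0.4]])

```text
clock: 16.58
eef_pos: [0.5198, -0.1477, 0.1695]
orientation: [[0.432, 0.902, 0.001], [0.902, -0.432, -0.001], [-0.001, 0.002, -1.0]]
force: [4.6, -6.3, -4.8]
opening: 0.014
finger_force: 30.0
```

```bash
python3 - <<'E'
from h import *
np.set_printoptions(precision=4,suppress=True)
s=sense();R=s["orientation"];print(s["clock"],s["opening"],s["force"],s["moment"],s["eef_pos"],s["q"],np.degrees(np.arctan2(R[1,0],R[0,0])))
E
```

```text
16.575 0.013979276685047516 [ 4.6423 -6.2805 -4.7747] [-0.8364 -0.4052 -0.0584] [ 0.5198 -0.1477  0.1695] [-15.9855  15.5444 106.5785  -0.0552  57.7759   9.6216] 64.42227812239409
```

>>> move_arm(moves=[[-1, [0, 0, 0], -0.8], [-1, [0, 0, 0], -0.8], [-1, [0, 0, 0], -0.8], [-1, [0, 0, 0], -0.8], [-1, [0, 0, 0], -0.8], [-1, [0, 0, 0], -0.8], [-1, [0, 0, 0], -0.8], [-1, [0, 0, 0], -0.8], [-1, [0, 0, 0], -0.8], [-1, [0, 0, 0], -0.8], [-1, [0, 0, 0], -0.8], [-1, [0, 0, 0], -0.8]])

```text
clock: 18.08
eef_pos: [0.5205, -0.1476, 0.1695]
orientation: [[-0.382, 0.924, 0.003], [0.924, 0.382, -0.001], [-0.002, 0.002, -1.0]]
force: [8.2, -5.5, -8.7]
opening: 0.0138
finger_force: 30.0
```

>>> move_arm(moves=[[-1, [0, 0, 0], -0.8], [-1, [0, 0, 0], -0.8], [-1, [0, 0, 0], -0.8], [-1, [0, 0, 0], -0.8], [-1, [0, 0, 0], -0.8], [-1, [0, 0, 0], -0.8], [-1, [0, 0, 0], -0.8], [-1, [0, 0, 0], -0.8], [-1, [0, 0, 0], -0.8], [-1, [0, 0, 0], -0.8], [-1, [0, 0, 0], -0.8], [-1, [0, 0, 0], -0.8]])

```text
clock: 19.58
eef_pos: [0.5209, -0.1472, 0.1695]
orientation: [[-0.942, 0.334, 0.003], [0.334, 0.942, -0.001], [-0.003, 0.001, -1.0]]
force: [9.9, -2.8, -9.8]
opening: 0.0137
finger_force: 30.0
```

>>> move_arm(moves=[[-1, [0, 0, 0], -0.8], [-1, [0, 0, 0], -0.8], [-1, [0, 0, 0], -0.8], [-1, [0, 0, 0], -0.8], [-1, [0, 0, 0], -0.8], [-1, [0, 0, 0], -0.8], [-1, [0, 0, 0], -0.8], [-1, [0, 0, 0], -0.8], [-1, [0, 0, 0], -0.6], [-1, [0, 0, 0], -0.4], [-1, [0, 0, 0], -0.2], [-1, [0, 0, 0], 0]])

```text
clock: 21.08
eef_pos: [0.5208, -0.1468, 0.1695]
orientation: [[-0.949, -0.315, 0.003], [-0.315, 0.949, 0.0], [-0.003, -0.001, -1.0]]
force: [9.5, -0.3, -9.1]
opening: 0.0139
finger_force: 30.0
```

```bash
python3 - <<'E'
from h import *
np.set_printoptions(precision=4,suppress=True)
s=sense();R=s["orientation"];print(s["clock"],s["opening"],s["force"],s["moment"],s["eef_pos"],s["q"],np.degrees(np.arctan2(R[1,0],R[0,0]))%360)
f=grab_frame("side");t=grab_frame("top")
b=f["pixels"][200:360,185:345].copy()
a=t["pixels"][170:330,290:450].copy()
A=np.array([.5196,-.1475]);d=np.radians(199.2);F=A+.088*np.array([np.cos(d),np.sin(d)])
for im,g,o in((b,f,(185,200)),(a,t,(290,170))):
    for z in(.121,):
        q=proj(g,np.array([*F,z]))-o;cv2.circle(im,tuple(int(round(i)) for i in q),1,(0,255,0),-1)
save({"pixels":np.hstack([cv2.resize(x,(400,400)) for x in(a,b)])},"c6.png")
E
```

```text
21.075 0.013885614022147615 [ 9.4658 -0.3305 -9.1041] [-0.0886 -1.2001  0.0218] [ 0.5208 -0.1468  0.1695] [ -15.9338   15.5615  106.5565    0.0674   57.7003 -124.3179] 198.34828286829307
```

View pics/c6.png

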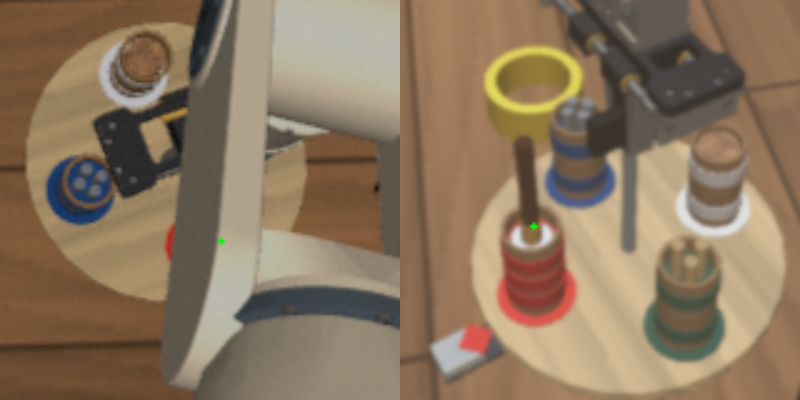

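The red pot is next to the pointer: in the side crop the rim centre is near (532,230), about where I predicted (534,226), the disc is at (537,290) and the arrow at (475,339). The brush is still standing in it. I'll do one numeric check from the disc and arrow.

```bash
python3 - <<'E'
from h import *
np.set_printoptions(precision=4,suppress=True)
f=grab_frame("side");h=cv2.cvtColor(f["pixels"],cv2.COLOR_RGB2HSV).astype(int)
red=(((h[...,0]<6)|(h[...,0]>174))&(h[...,1]>150)&(h[...,2]>120)).astype(np.uint8)
A=np.array([.5196,-.1475])
m=np.zeros_like(red);m[325:350,195:224]=red[325:350,195:224];c=cv2.moments(m,True);p=plane(f,c['m10']/c['m00'],c['m01']/c['m00'],.016)
print("arrow",p,np.degrees(np.arctan2(*(p[:2]-A)[::-1]))%360)
m=np.zeros_like(red);m[306:335,220:262]=red[306:335,220:262]
c=max(cv2.findContours(m,0,1)[0],key=len)[:,0]
w=np.array([plane(f,*q,.037)[:2] for q in c],np.float32);C,r=cv2.minEnclosingCircle(w);print("disc",C,r,np.degrees(np.arctan2(*(np.array(C)-A)[::-1]))%360)
E
```

```text
arrow [ 0.3819 -0.1953  0.016 ] 199.14575240415243
disc (0.4326247572898865, -0.1735977679491043) 0.034114137291908264 196.70238394931332
```

>>> move_arm(moves=[[-1, [0, 0, 0], -0.2], [-1, [0, 0, 0], -0.1], [-1, [0, 0, 0], 0], [-1, [0, 0, 0], 0], [-1, [0, 0, 0], 0], [-1, [0, 0, 0], 0], [-1, [0, 0, 0], 0], [-1, [0, 0, 0], 0]])

```text
clock: 22.22
eef_pos: [0.5208, -0.1467, 0.1695]
orientation: [[-0.941, -0.339, 0.003], [-0.339, 0.941, 0.0], [-0.003, -0.001, -1.0]]
force: [9.3, 0.1, -8.7]
opening: 0.0139
finger_force: 30.0
```

```bash
python3 -c "
from h import *
s=sense();print(s['clock'],s['finger_force'],s['qd'],s['force']);print(sign_off())"
```

```text
22.225 29.98501628637314 [-0.07623984  0.04108857  0.03370095  0.10303414 -0.01491067  0.08559728] [ 9.34726074  0.05221776 -8.7009177 ]
the job is handed in; nothing more can be done
None
```

I scrubbed the red-banded pot with two full strokes, left the brush standing in it, turned the pot to within about 2° of the front pointer by my measurements, and handed in at about 22 s still gripping the black handle at 30 N; the hand-in returned no verdict.

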